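# Middle ring onto the stepped stacking cone

## Robot

A 7-joint arm with a two-finger parallel gripper is mounted at the origin on the work surface. World frame = base frame: x ahead of the robot, y to its left, z up, the work surface at z = 0. Lengths are in m, angles in rad, forces in N, time in s.
With the tool pointing down it reaches from about 0.4 to 0.85 m from the base axis. Payload 10.4 kg.
Tool frame: the origin (TCP) lies where the fingers leave the gripper's body, on its centre line; the fingertips stand r.nose_length ahead of it and the grasp point (between the pads) lies 54 mm ahead of it (r.nose_length is the distance from the TCP to the fingertips, in m); y points along the fingers, z is the direction in which the jaws open and shut, and the axes are right-handed (so a half turn about y gives the same grasp; the last joint's range is limited). The gripper opens to 85 mm and grips with 20 to 120 N. Pads are 22 mm wide; open, the fingers measure 114 mm over their backs; the gripper's body (76 mm by 85 mm) begins 54 mm behind the grasp point. The pads swing forward as they close: fully open they stand 13 mm farther back than shut.
Start: joints at [1.309, 0.332, -0.065, 1.46, 0.022, 1.35, -0.088], TCP at [0.148, -0.607, 0.304] pointing down, gripper open.
Joint ranges: [-2.6, 2.6], [-0.5, 2.12], [-1.47, 1.34], [0.16, 2.42], [-1.27, 4.41], [0.06, 2.06], [-2.6, 2.6]. Speed limits (rad/s): [2.22, 2.22, 2.79, 2.79, 3.14, 3.14, 3.14].

## Interface

Orientations are given as [roll, pitch, yaw] about the fixed x, y, z axes, in that order (R = Rz(yaw) Ry(pitch) Rx(roll)).
In Python, from station import r, vision gives the robot as it stands. The module is installed in compiled form; this text tells all that it offers.
- The arm moves only by the tool move_arm, never from a script. Its arguments are lists of equal length, an entry for each row: "slide": the shift along the tool's x, y, z normalised to -1 to 1, where 1 is 0.2 m, a list of three; "turn": the turn, a rotation vector about the tool's x, y, z normalised to -1 to 1, where 1 is 2 rad, a list of three; "claw": the opening, from -1 (shut) to 1 (fully open). In form: {"slide": [[dx, dy, dz], ...], "turn": [[wx, wy, wz], ...], "claw": [claw, ...]}. A call has exactly 10 rows; each row is the pose to reach, as a shift and turn from the pose commanded when the call began, along the tool's axes at that moment; what a row does not reach only later rows make up. A row lasts 1/8 s, in which the tool goes at most 62.5 mm and 10.7 degrees, less where a joint would pass 70% of its speed; a pose out of reach is approached as far as the arm can. A call with a number of a shift or a turn outside -1 to 1 is refused whole. A call with a gripper value outside its range is refused whole. The fingers move at their own pace and stop on an object; the grip force is fixed at half the most. Time passes only in rows, so rows that repeat a pose let the fingers close, or fill a call up. It gives the time, the measured TCP pose, the force and the opening at its end, in the units of the state.
- r.observe(): the state, without advancing time (a new reading comes with each control period).
- vision.camera(name): name is "scene" or "top" or "wrist"; returns a dict with "frame" (480x640x3 uint8, red, green, blue), "z_map" (480x640 float32, m along the optical axis (not along the pixel's ray), 0 where there is no reading), "fov_y" (degrees; the focal length in pixels is half the picture's height over the tangent of half this angle, whatever the lens; pixels are square), "cx", "cy" (the principal point, pixels), "R" (3x3) and "t" (3): a world point X has camera coordinates R X + t. Camera axes: x right, y down, z forward; pixel columns grow to the right and rows downward; lengths in m; the calibration is good to about 2 mm. A picture is of the moment at which its call begins.
- r.close_job(): hands the job in, once; it reports no verdict.
The state is a dict: "time_s": time; "qpos": joint angles; "qvel": joint speeds; "tau": joint torques, N m; "eef_pos": TCP position; "orientation": TCP orientation; "wrist_force": force on the tool from outside, world axes, zero at the start; "torque": the same for the moment, N m; "gripper_width": finger opening in m.
Only numpy, scipy, OpenCV 4.12 (cv2) and the standard library are available. Lean on these libraries where they do the work, as an engineer would, in place of code of your own. Each camera call takes 0.05 s, during which the arm holds its last target. There are 200 camera calls.

## Task

Set up the baby's wooden stacking cone: of the three loose wooden rings, take the one that belongs on the middle step (the one with the middle-sized hole), keep hold of it until the tip of the cone is through its hole, and slide it down until it stops, lying flat on the middle step. Let go of it, and leave the other two rings where they lie for the baby's turn.

Things in the scene. Friction and masses are not known exactly. Their poses are not given: they have to be found in the camera images.
- cone: Fixed upright stepped cone of darker wood, 78 mm high. Origin: centre of its underside, z up its axis. Base 84 mm wide, top (lowest step) 16 mm up. Tapered sections above, diameters: 37-36 mm up to the middle step, a flat shoulder 38 mm up; 26-20 mm up to the highest step, 60 mm up; 15 mm narrowing to an 8 mm rounded tip, 78 mm up. A dark line marks each step. A ring stops at the first step its hole cannot pass.
- ring_mid_center (a point): Centre (half-way up, on the axis of the hole) of a loose pale wooden ring lying flat, the one that stops on the middle step; when seated there its centre is 48 mm above the dresser top. Outside diameter 56 mm, height 20 mm, hole 30 mm in diameter right through. All three rings are alike outside; only the holes differ. z is the ring's axis. About 30 g.
- ring_wide_center (a point): Centre (half-way up, on the axis of the hole) of a loose pale wooden ring lying flat, which would go down to the lowest step; to be left alone. Outside diameter 56 mm, height 20 mm, hole 40 mm in diameter right through. All three rings are alike outside; only the holes differ. z is the ring's axis. About 30 g.
- ring_narrow_center (a point): Centre (half-way up, on the axis of the hole) of a loose pale wooden ring lying flat, which would stop on the highest step; to be left alone. Outside diameter 56 mm, height 20 mm, hole 18 mm in diameter right through. All three rings are alike outside; only the holes differ. z is the ring's axis. About 30 g.
Not all that is in view belongs to the job. There is more than one size of the cone; the one meant has the size given above. What is shaped like the part that bears ring_mid_center but turquoise is not meant.

How it is judged:
By the outcome, as a careful person would: the job done as asked, in the order asked, and still so for the second after the job is handed in, with the robot touching nothing.
It also fails if it takes over 38 s, if anything falls off the work surface, if the arm or the gripper's body presses on something with over 40 N, if the wrist force passes 120 N, or if a joint passes its speed limit or range.

## Working session

There is one attempt and no reset: what is moved stays moved. The work goes in short steps, Python scripts to look and compute and a tool call to move; the robot and the scene stay as the last step left them, time stands still between calls to the robot, and variables do not carry over. Pictures are saved under pics/ and viewed, about 8 in all and at most 12, crops included, and the job is handed in when it is done.

Besides the shell and the picture viewer there is one more tool, called after "Request:" as name(argument=value, ...), one argument or row to a line, values as JSON. move_arm: Moves the arm, as the interface text tells. Its arguments: {"type":"object","properties":{"slide":{"type":"array"},"turn":{"type":"array"},"claw":{"type":"array"}},"required":["slide","turn","claw"]}

```bash
mkdir -p pics; cat > h.py <<'E'
import numpy as np, cv2
from station import r, vision
def cam(n,save=None):
    c=vision.camera(n)
    c['f']=240/np.tan(np.radians(c['fov_y'])/2)
    if save: cv2.imwrite('pics/'+save+'.png',c['frame'][:,:,::-1])
    return c
def cloud(c):
    v,u=np.mgrid[0:480,0:640]; z=c['z_map']
    P=np.stack([(u-c['cx'])/c['f']*z,(v-c['cy'])/c['f']*z,z],-1)
    W=(P-c['t'])@c['R']; W[z==0]=np.nan
    return W
E
python3 - <<'E'
from h import *
import pickle
a=cam('top','top1');b=cam('scene','scene1')
pickle.dump((a,b),open('c.pkl','wb'))
s=r.observe();print(s, r.nose_length)
for c in(a,b):print(c['R'],c['t'],c['f'],c['cx'],c['cy'],-c['R'].T@c['t'])
E
```

```text
{'time_s': 0.1, 'qpos': array([ 1.30939299,  0.33282659, -0.06469692,  1.46083611,  0.02159235,
        1.34992847, -0.08846092]), 'qvel': array([ 0.00132386, -0.0012798 , -0.00093661, -0.00226644, -0.00037141,
        0.00164046,  0.00178261]), 'tau': array([ 1.97343485e-03, -6.26748276e+01,  4.93416516e-02, -3.92432106e+01,
        1.62920292e-02,  6.93162525e-03, -4.69116543e-06]), 'eef_pos': array([ 0.14778122, -0.60702751,  0.30319437]), 'orientation': array([-1.57209873e+00, -5.25001722e-05, -2.90273603e+00]), 'wrist_force': array([-0.20852998, -0.30166565, -0.64435182]), 'torque': array([ 0.00240495, -0.06587441,  0.00923433]), 'gripper_width': 0.08576730169856343} 0.0726
[[-0.0232325  -0.99965907  0.01191602]
 [-0.99872909  0.02267434 -0.045012  ]
 [ 0.04472647 -0.01294662 -0.99891538]] [0.01100176 0.58092535 1.01471803] 450.27283342835415 322.66290583849593 235.983599165842 [0.53505789 0.01096308 1.03963496]
[[ 0.7150059   0.6989756  -0.01413072]
 [ 0.55401324 -0.57881573 -0.59836584]
 [-0.42642221  0.4200065  -0.8010984 ]] [-0.42554386 -0.2964743   1.13680423] 439.9005788110021 321.2314190515803 234.55027940394817 [ 0.95327563 -0.35162439  0.72727871]
```

View pics/top1.png

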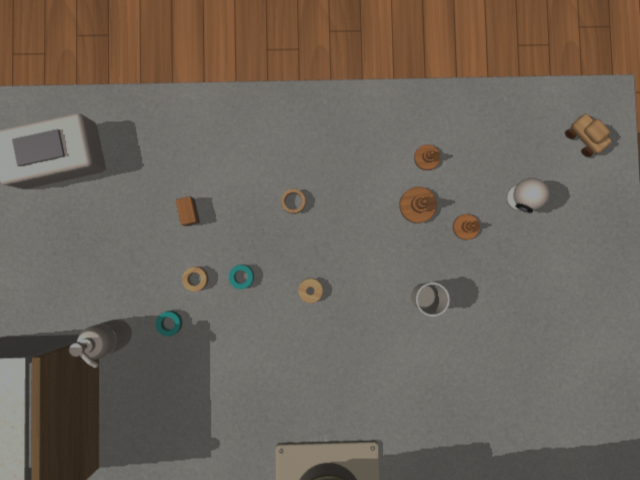

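View pics/scene1.png

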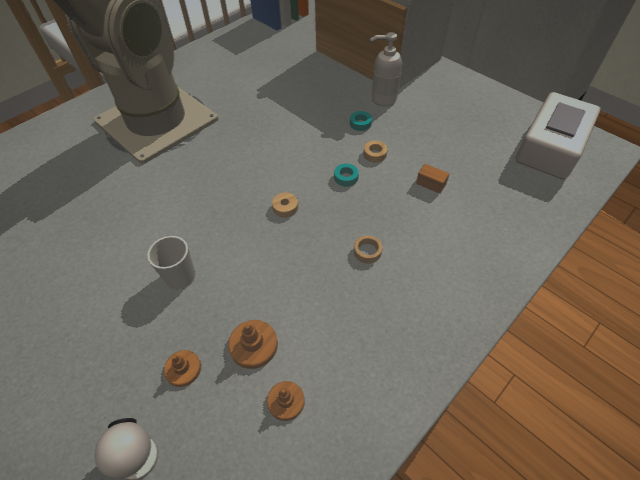

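The top view shows three pale rings: wide at (293,201), middle at (194,279) and narrow at (310,291). The big cone is at about (418,205), with smaller copies at (428,157) and (467,227). Turquoise rings are at (241,277) and (168,323). I'll measure these next.

```bash
python3 - <<'E'
from h import *
import pickle
a,b=pickle.load(open('c.pkl','rb'))
def fit(W,n,cx,cy,zlo,zhi,rad=.06):
    d=np.hypot(W[...,0]-cx,W[...,1]-cy)
    m=(d<rad)&(W[...,2]>zlo)&(W[...,2]<zhi)
    ys,xs=np.nonzero(m)
    p=W[m][:,:2].astype(np.float32)
    if len(p)<5: print(n,len(p));return
    (c,rr)=cv2.minEnclosingCircle(p)
    k=np.hypot(*(p-np.array(c)).T)
    print(n,np.round(c,4),'R',round(rr,4),'rin',round(k.min(),4),len(p),'z',np.round(np.median(W[m][:,2]),4), 'mean',p.mean(0))
Wt=cloud(a);Ws=cloud(b)
print('table z',np.nanmedian(Wt[330:400,300:400,2]),np.nanmedian(Ws[200:240,200:240,2]))
# top pixel -> world approx
for n,(u,v) in dict(wide=(293,201),mid=(194,279),narrow=(310,291),t1=(241,277),t2=(168,323)).items():
    q=Wt[v-12:v+13,u-12:u+13].reshape(-1,3);q=q[q[:,2]>.012]
    c=q.mean(0)
    fit(Wt,n+' top',c[0],c[1],.014,.03,.045);fit(Ws,n+' scene',c[0],c[1],.017,.03,.045)
for n,(u,v) in dict(big=(418,205),s1=(428,157),s2=(467,227)).items():
    q=Wt[v-15:v+16,u-15:u+16].reshape(-1,3);q=q[q[:,2]>.01];c=q.mean(0)
    print(n,'maxz',q[:,2].max())
    for zl,zh in((.012,.02),(.034,.042),(.056,.064),(.068,.085)):
        fit(Wt,n+f' top{zl}',c[0],c[1],zl,zh,.055);fit(Ws,n+f' scene{zl}',c[0],c[1],zl,zh,.055)
print(Wt[211,187],Wt[300,432],Wt[345,95])
E
```

```text
table z -0.00032929293958054034 -0.001007787397196961
wide top [0.6644 0.0642] R 0.0281 rin 0.0194 237 z 0.0198 mean [0.66382647 0.06434305]
wide scene [0.6626 0.0632] R 0.0285 rin 0.0194 232 z 0.0189 mean [0.6634081  0.06337176]
mid top [0.4918 0.2898] R 0.0284 rin 0.0144 354 z 0.0197 mean [0.4921828 0.2897397]
mid scene [0.4909 0.2885] R 0.0283 rin 0.0139 199 z 0.019 mean [0.4914042 0.2881416]
narrow top [0.4597 0.0294] R 0.0278 rin 0.009 432 z 0.0197 mean [0.45987892 0.0293048 ]
narrow scene [0.4583 0.029 ] R 0.029 rin 0.0075 350 z 0.019 mean [0.45910972 0.02754669]
t1 top [0.4948 0.1857] R 0.028 rin 0.0143 348 z 0.0198 mean [0.4946948  0.18548602]
t1 scene [0.4929 0.1844] R 0.0281 rin 0.0128 225 z 0.019 mean [0.49412644 0.18338788]
t2 top [0.3939 0.3505] R 0.0281 rin 0.014 368 z 0.0193 mean [0.39368913 0.35020202]
t2 scene [0.3933 0.3494] R 0.0291 rin 0.0136 180 z 0.0192 mean [0.3927325  0.34859163]
big maxz 0.07900784703808893
big top0.012 [ 0.65   -0.2224] R 0.0423 rin 0.0174 782 z 0.0161 mean [ 0.64909685 -0.22125457]
big scene0.012 [ 0.6485 -0.2229] R 0.0425 rin 0.0169 1285 z
[... 941 characters left out ...]
.249 ] R 0.0084 rin 0.0046 52 z 0.0398 mean [ 0.76171947 -0.2506336 ]
s1 top0.056 1
s1 scene0.056 1
s1 top0.068 0
s1 scene0.068 0
s2 maxz 0.05905894315803077
s2 top0.012 [ 0.5968 -0.3317] R 0.0292 rin 0.011 152 z 0.0133 mean [ 0.59731776 -0.33156002]
s2 scene0.012 [ 0.5959 -0.3339] R 0.0284 rin 0.011 77 z 0.0132 mean [ 0.60191506 -0.33462548]
s2 top0.034 [ 0.596  -0.3304] R 0.0083 rin 0.0022 22 z 0.0394 mean [ 0.59542984 -0.32808504]
s2 scene0.034 [ 0.5961 -0.3336] R 0.0084 rin 0.0034 49 z 0.0388 mean [ 0.5995858  -0.33454627]
s2 top0.056 2
s2 scene0.056 0
s2 top0.068 0
s2 scene0.068 0
[0.64266057 0.29918232 0.03531925] [ 0.42903365 -0.2491495   0.0068456 ] [0.36914443 0.45676994 0.13022886]
```

```bash
cat >> h.py <<'E'
from scipy.spatial.transform import Rotation as Ro
def plan(p0,rpy0,p1,rpy1):
    A=Ro.from_euler('xyz',rpy0);B=Ro.from_euler('xyz',rpy1)
    return np.round(A.inv().apply(np.array(p1)-p0)/.2,3),np.round((A.inv()*B).as_rotvec()/2,3)
def to(*t):  # x,y,z,yaw from measured pose
    s=r.observe();print('t',s['time_s'],'pos',s['eef_pos'].round(4),s['orientation'].round(4),'F',s['wrist_force'].round(1),'w',round(s['gripper_width'],4))
    print(*plan(s['eef_pos'],s['orientation'],t[:3],[-np.pi/2,0,t[3]]))
E
python3 - <<'E'
from h import *
p=np.array([.1478,-.607,.3032]);y=-2.9027
for rad,b,z in((.565,-55,.3),(.535,-33.5,.28),(.53,-12,.26),(.545,9.5,.23),(.5702,30.48,.2)):
    b=np.radians(b);q=np.array([rad*np.cos(b),rad*np.sin(b),z]);yy=b-np.pi/2
    print(q.round(3),round(yy,3),*plan(p,[-np.pi/2,0,y],q,[-np.pi/2,0,yy]));p,y=q,yy
E
```

```text
[ 0.324 -0.463  0.3  ] -2.531 [-1.027  0.016 -0.492] [ 0.    -0.186  0.   ]
[ 0.446 -0.295  0.28 ] -2.155 [-0.98   0.1   -0.336] [ 0.    -0.188  0.   ]
[ 0.518 -0.11   0.26 ] -1.78 [-0.971  0.1   -0.209] [-0.    -0.188  0.   ]
[0.538 0.09  0.23 ] -1.405 [-0.999  0.15  -0.115] [-0.    -0.188 -0.   ]
[0.491 0.289 0.2  ] -1.039 [-1.021  0.15  -0.063] [ 0.    -0.183  0.   ]
```

Request:
move_arm(
  slide=[
    [-0.1, 0, -0.05],
    [-0.2, 0, -0.1],
    [-0.3, 0, -0.15],
    [-0.4, 0, -0.2],
    [-0.5, 0, -0.25],
    [-0.6, 0, -0.3],
    [-0.7, 0, -0.35],
    [-0.8, 0, -0.4],
    [-0.9, 0, -0.45],
    [-1, 0, -0.5],
  ],
  turn=[
    [0, -0.02, 0],
    [0, -0.04, 0],
    [0, -0.06, 0],
    [0, -0.08, 0],
    [0, -0.1, 0],
    [0, -0.12, 0],
    [0, -0.14, 0],
    [0, -0.16, 0],
    [0, -0.18, 0],
    [0, -0.19, 0],
  ],
  claw=[1, 1, 1, 1, 1, 1, 1, 1, 1, 1],
)

```text
time_s: 1.35
eef_pos: [0.3196, -0.4618, 0.304]
orientation: [-1.571, 0.0, -2.521]
wrist_force: [-1.3, -0.4, -1.0]
gripper_width: 0.0855
```

Request:
move_arm(
  slide=[
    [-0.1, 0.01, -0.03],
    [-0.2, 0.02, -0.06],
    [-0.3, 0.03, -0.1],
    [-0.4, 0.04, -0.13],
    [-0.5, 0.05, -0.17],
    [-0.6, 0.06, -0.2],
    [-0.7, 0.07, -0.23],
    [-0.8, 0.08, -0.26],
    [-0.9, 0.09, -0.3],
    [-1, 0.1, -0.33],
  ],
  turn=[
    [0, -0.02, 0],
    [0, -0.04, 0],
    [0, -0.06, 0],
    [0, -0.08, 0],
    [0, -0.1, 0],
    [0, -0.12, 0],
    [0, -0.14, 0],
    [0, -0.16, 0],
    [0, -0.18, 0],
    [0, -0.19, 0],
  ],
  claw=[1, 1, 1, 1, 1, 1, 1, 1, 1, 1],
)

```text
time_s: 2.6
eef_pos: [0.4439, -0.2918, 0.2838]
orientation: [-1.571, -0.0, -2.141]
wrist_force: [-0.2, -0.4, -0.4]
gripper_width: 0.0856
```

Request:
move_arm(
  slide=[
    [-0.1, 0.01, -0.02],
    [-0.2, 0.02, -0.04],
    [-0.3, 0.03, -0.06],
    [-0.4, 0.04, -0.08],
    [-0.5, 0.05, -0.1],
    [-0.6, 0.06, -0.12],
    [-0.7, 0.07, -0.14],
    [-0.8, 0.08, -0.16],
    [-0.9, 0.09, -0.18],
    [-1, 0.1, -0.21],
  ],
  turn=[
    [0, -0.02, 0],
    [0, -0.04, 0],
    [0, -0.06, 0],
    [0, -0.08, 0],
    [0, -0.1, 0],
    [0, -0.12, 0],
    [0, -0.14, 0],
    [0, -0.16, 0],
    [0, -0.18, 0],
    [0, -0.19, 0],
  ],
  claw=[1, 1, 1, 1, 1, 1, 1, 1, 1, 1],
)

```text
time_s: 3.85
eef_pos: [0.5166, -0.1009, 0.2637]
orientation: [-1.571, 0.0, -1.761]
wrist_force: [0.6, -0.1, -0.1]
gripper_width: 0.0852
```

```bash
python3 -c "
from h import *
to(.538,.09,.23,-1.405);to(.4914,.2892,.2,-1.039)"
```

```text
t 3.85 pos [ 0.5166 -0.1009  0.2637] [-1.5708e+00  1.0000e-04 -1.7612e+00] F [ 0.6 -0.1 -0.1] w 0.0852
[-0.957  0.169 -0.075] [ 0.    -0.178 -0.   ]
t 3.85 pos [ 0.5166 -0.1009  0.2637] [-1.5708e+00  1.0000e-04 -1.7612e+00] F [ 0.6 -0.1 -0.1] w 0.0852
[-1.891  0.319 -0.493] [-0.    -0.361 -0.   ]
```

Request:
move_arm(
  slide=[
    [-0.1, 0.02, -0.02],
    [-0.2, 0.04, -0.04],
    [-0.3, 0.06, -0.06],
    [-0.4, 0.08, -0.08],
    [-0.5, 0.1, -0.1],
    [-0.6, 0.12, -0.12],
    [-0.7, 0.14, -0.14],
    [-0.8, 0.16, -0.16],
    [-0.9, 0.18, -0.18],
    [-1, 0.2, -0.2],
  ],
  turn=[
    [0, -0.02, 0],
    [0, -0.04, 0],
    [0, -0.06, 0],
    [0, -0.08, 0],
    [0, -0.1, 0],
    [0, -0.12, 0],
    [0, -0.14, 0],
    [0, -0.16, 0],
    [0, -0.18, 0],
    [0, -0.18, 0],
  ],
  claw=[1, 1, 1, 1, 1, 1, 1, 1, 1, 1],
)

```text
time_s: 5.1
eef_pos: [0.515, 0.1031, 0.2236]
orientation: [-1.571, -0.0, -1.401]
wrist_force: [1.0, 1.3, 0.1]
gripper_width: 0.0849
```

```bash
python3 -c "
from h import *
to(.4914,.2892,.17,-1.039)"
```

```text
t 5.1 pos [0.515  0.1031 0.2236] [-1.5708 -0.     -1.4009] F [1.  1.3 0.1] w 0.0849
[-0.937  0.268  0.041] [-0.    -0.181  0.   ]
```

Request:
move_arm(
  slide=[
    [-0.12, 0.03, 0],
    [-0.24, 0.06, 0],
    [-0.36, 0.1, 0.01],
    [-0.48, 0.14, 0.02],
    [-0.6, 0.18, 0.02],
    [-0.7, 0.2, 0.03],
    [-0.8, 0.23, 0.03],
    [-0.9, 0.25, 0.04],
    [-0.937, 0.27, 0.041],
    [-0.937, 0.27, 0.041],
  ],
  turn=[
    [0, -0.02, 0],
    [0, -0.04, 0],
    [0, -0.06, 0],
    [0, -0.08, 0],
    [0, -0.1, 0],
    [0, -0.12, 0],
    [0, -0.14, 0],
    [0, -0.16, 0],
    [0, -0.18, 0],
    [0, -0.181, 0],
  ],
  claw=[1, 1, 1, 1, 1, 1, 1, 1, 1, 1],
)

```text
time_s: 6.35
eef_pos: [0.4915, 0.2882, 0.1695]
orientation: [-1.572, 0.0, -1.039]
wrist_force: [-0.3, -0.7, 0.5]
gripper_width: 0.0853
```

```bash
python3 - <<'E'
from h import *
to(.4914,.2892,.074,-1.039)
c=cam('wrist','w1')
s=r.observe();W=cloud(c)
d=np.hypot(W[...,0]-.4914,W[...,1]-.2892)
m=(d<.045)&(W[...,2]>.014)&(W[...,2]<.028)
p=W[m][:,:2].astype(np.float32)
if len(p)>5:print(len(p),cv2.minEnclosingCircle(p),p.mean(0),np.median(W[m][:,2]))
E
```

```text
t 6.35 pos [0.4915 0.2882 0.1695] [-1.5715e+00  1.0000e-04 -1.0393e+00] F [-0.3 -0.7  0.5] w 0.0853
[-0.004  0.477  0.003] [ 0. -0. -0.]
3885 ((0.4895719885826111, 0.2889617681503296), 0.028018653392791748) [0.4888788 0.2899345] 0.019513595708425126
```

View pics/w1.png

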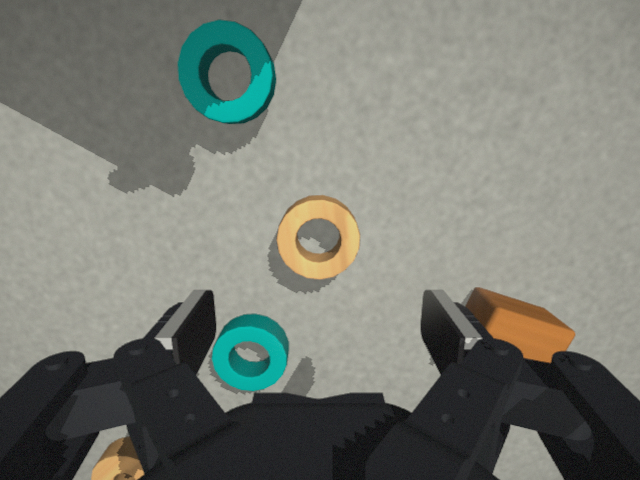

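The wrist view shows the pale middle ring centred between the fingers at (318,237), with the turquoise rings clear of both. Now I'll descend and grip.

Request:
move_arm(
  slide=[
    [0, 0.08, 0],
    [0, 0.16, 0],
    [0, 0.24, 0],
    [0, 0.32, 0],
    [0, 0.4, 0],
    [0, 0.45, 0],
    [0, 0.477, 0],
    [0, 0.477, 0],
    [0, 0.477, 0],
    [0, 0.477, 0],
  ],
  turn=[
    [0, 0, 0],
    [0, 0, 0],
    [0, 0, 0],
    [0, 0, 0],
    [0, 0, 0],
    [0, 0, 0],
    [0, 0, 0],
    [0, 0, 0],
    [0, 0, 0],
    [0, 0, 0],
  ],
  claw=[1, 1, 1, 1, 1, 1, 1, 1, -0.1, -1],
)

```text
time_s: 7.65
eef_pos: [0.4922, 0.2882, 0.0755]
orientation: [-1.57, -0.0, -1.041]
wrist_force: [-6.6, -7.0, 17.8]
gripper_width: 0.0539
```

Request:
move_arm(
  slide=[
    [0, 0, 0],
    [0, 0, 0],
    [0, 0, 0],
    [0, 0, 0],
    [0, 0, 0],
    [0, -0.03, 0],
    [0, -0.1, 0],
    [0, -0.2, 0],
    [0, -0.3, 0],
    [0, -0.4, 0],
  ],
  turn=[
    [0, 0, 0],
    [0, 0, 0],
    [0, 0, 0],
    [0, 0, 0],
    [0, 0, 0],
    [0, 0, 0],
    [0, 0, 0],
    [0, 0, 0],
    [0, 0, 0],
    [0, 0, 0],
  ],
  claw=[-1, -1, -1, -1, -1, -1, -1, -1, -1, -1],
)

```text
time_s: 8.9
eef_pos: [0.4919, 0.2881, 0.1564]
orientation: [-1.57, -0.0, -1.041]
wrist_force: [-0.2, -0.0, -1.0]
gripper_width: 0.0535
```

```bash
python3 - <<'E'
from h import *
c=cam('wrist','w2')
to(.6492,-.2228,.26,-np.pi/2-.3306)
E
```

```text
t 8.95 pos [0.4927 0.2889 0.1588] [-1.5668e+00 -4.0000e-04 -1.0407e+00] F [0.6 1.6 1.9] w 0.0533
[ 2.603 -0.507 -0.616] [-0.002  0.43  -0.001]
```

View pics/w2.png

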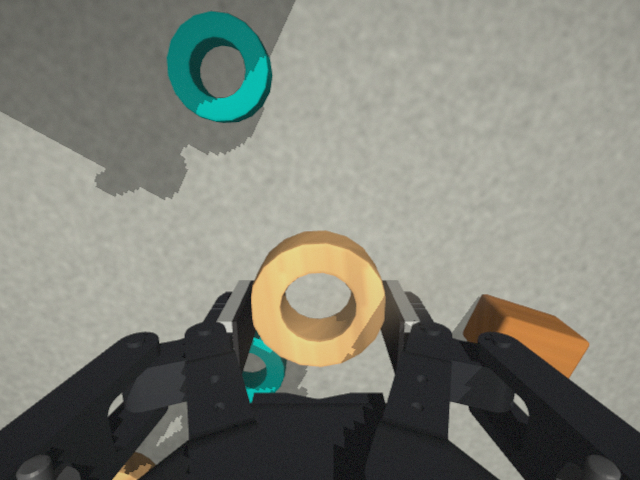

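The ring is held level between the pads; its hole is at about (318,305). Next I'll carry it to the cone.

```bash
python3 - <<'E'
from h import *
s=r.observe();p=s['eef_pos'];y=-1.0407
q=np.array([.6492,-.2228,.24]);yq=-np.pi/2-.3306
prev=p;py=y
for f,z in((.36,.21),(.7,.24),(1,.24)):
    t=p+(q-p)*f;t[2]=z;ty=y+(yq-y)*f
    print(t,ty,*plan(prev,[-np.pi/2,0,py],t,[-np.pi/2,0,ty]));prev,py=t,ty
E
```

```text
[0.54906539 0.10465861 0.21      ] -1.3505506776461627 [ 0.937 -0.256 -0.223] [-0.     0.155 -0.   ]
[ 0.6022619  -0.06930378  0.24      ] -1.6431874287564274 [ 0.907 -0.15   0.07 ] [0.    0.146 0.   ]
[ 0.6492 -0.2228  0.24  ] -1.9013963267948966 [ 0.748 -0.     0.29 ] [-0.     0.129 -0.   ]
```

Request:
move_arm(
  slide=[
    [0.08, -0.05, -0.02],
    [0.17, -0.1, -0.04],
    [0.27, -0.15, -0.06],
    [0.37, -0.2, -0.08],
    [0.47, -0.25, -0.11],
    [0.57, -0.26, -0.13],
    [0.67, -0.26, -0.16],
    [0.77, -0.26, -0.18],
    [0.86, -0.26, -0.2],
    [0.94, -0.26, -0.22],
  ],
  turn=[
    [0, 0.015, 0],
    [0, 0.03, 0],
    [0, 0.045, 0],
    [0, 0.06, 0],
    [0, 0.075, 0],
    [0, 0.09, 0],
    [0, 0.105, 0],
    [0, 0.12, 0],
    [0, 0.14, 0],
    [0, 0.155, 0],
  ],
  claw=[-1, -1, -1, -1, -1, -1, -1, -1, -1, -1],
)

```text
time_s: 10.2
eef_pos: [0.5492, 0.1024, 0.2063]
orientation: [-1.571, 0.0, -1.353]
wrist_force: [-0.2, -0.0, -0.5]
gripper_width: 0.054
```

Request:
move_arm(
  slide=[
    [0.09, -0.02, 0.01],
    [0.18, -0.03, 0.01],
    [0.27, -0.05, 0.02],
    [0.36, -0.06, 0.03],
    [0.45, -0.08, 0.03],
    [0.54, -0.1, 0.04],
    [0.63, -0.12, 0.05],
    [0.72, -0.14, 0.05],
    [0.81, -0.15, 0.06],
    [0.9, -0.15, 0.07],
  ],
  turn=[
    [0, 0.015, 0],
    [0, 0.03, 0],
    [0, 0.045, 0],
    [0, 0.06, 0],
    [0, 0.075, 0],
    [0, 0.09, 0],
    [0, 0.105, 0],
    [0, 0.12, 0],
    [0, 0.135, 0],
    [0, 0.146, 0],
  ],
  claw=[-1, -1, -1, -1, -1, -1, -1, -1, -1, -1],
)

```text
time_s: 11.45
eef_pos: [0.6022, -0.0702, 0.2367]
orientation: [-1.57, -0.0, -1.644]
wrist_force: [0.2, -0.3, -0.2]
gripper_width: 0.0535
```

```bash
python3 -c "
from h import *
to(.6492,-.2228,.2,-np.pi/2-.3306)"
```

```text
t 11.45 pos [ 0.6022 -0.0702  0.2367] [-1.5704e+00 -1.0000e-04 -1.6444e+00] F [ 0.2 -0.3 -0.2] w 0.0535
[0.743 0.184 0.29 ] [-0.     0.128  0.   ]
```

Request:
move_arm(
  slide=[
    [0.08, 0, 0.03],
    [0.17, 0, 0.07],
    [0.26, 0.02, 0.1],
    [0.35, 0.04, 0.14],
    [0.44, 0.07, 0.17],
    [0.53, 0.1, 0.21],
    [0.62, 0.13, 0.24],
    [0.7, 0.16, 0.27],
    [0.743, 0.18, 0.29],
    [0.743, 0.184, 0.29],
  ],
  turn=[
    [0, 0.015, 0],
    [0, 0.03, 0],
    [0, 0.045, 0],
    [0, 0.06, 0],
    [0, 0.075, 0],
    [0, 0.09, 0],
    [0, 0.105, 0],
    [0, 0.12, 0],
    [0, 0.128, 0],
    [0, 0.128, 0],
  ],
  claw=[-1, -1, -1, -1, -1, -1, -1, -1, -1, -1],
)

```text
time_s: 12.7
eef_pos: [0.6489, -0.222, 0.1992]
orientation: [-1.571, -0.0, -1.9]
wrist_force: [0.2, -0.2, -1.6]
gripper_width: 0.0537
```

```bash
python3 - <<'E'
from h import *
to(.6492,-.2228,.112,-np.pi/2-.3306)
s=r.observe();p=s['eef_pos']
for n in('wrist','scene','top'):
    c=cam(n,n+'3');W=cloud(c)
    d=np.hypot(W[...,0]-p[0],W[...,1]-p[1])
    # ring top plane: pale colour (bright, orange)
    hsv=cv2.cvtColor(c['frame'],cv2.COLOR_RGB2HSV)
    m=(d<.04)&(W[...,2]>p[2]-.085)&(W[...,2]<p[2]-.045)&(hsv[...,0]<25)&(hsv[...,1]>90)&(hsv[...,2]>90)
    q=W[m]
    if len(q)<20: print(n,len(q));continue
    zt=np.percentile(q[:,2],90);t=q[abs(q[:,2]-zt)<.004]
    A=np.c_[t[:,:2]-p[:2],np.ones(len(t))];k=np.linalg.lstsq(A,t[:,2],rcond=None)[0]
    cc=cv2.minEnclosingCircle(t[:,:2].astype(np.float32))
    print(n,len(q),len(t),'ztop',zt,'plane',k.round(4),'circ',cc, 'bottom',np.percentile(q[:,2],2))
    m=(np.hypot(W[...,0]-.6492,W[...,1]+.2228)<.02)&(W[...,2]>.066)&(W[...,2]<.085)
    if m.sum()>3:print('  tip',m.sum(),cv2.minEnclosingCircle(W[m][:,:2].astype(np.float32)),W[m].mean(0),W[m][:,2].max())
E
```

```text
t 12.7 pos [ 0.6489 -0.222   0.1992] [-1.5713 -0.     -1.8997] F [ 0.2 -0.2 -1.6] w 0.0537
[0.003 0.436 0.003] [0.    0.001 0.   ]
wrist 11870 9773 ztop 0.14361078997391152 plane [-0.002  -0.0005  0.1428] circ ((0.6492848992347717, -0.22060908377170563), 0.028181513771414757) bottom 0.12729832766175
scene 253 241 ztop 0.14356275554417963 plane [-0.0066  0.0057  0.1422] circ ((0.6507457494735718, -0.21940025687217712), 0.027569450438022614) bottom 0.13492849623697145
  tip 11 ((0.653422474861145, -0.2255401909351349), 0.0040826997719705105) [ 0.6536496  -0.22560362  0.06797019] 0.07048386934820298
top 186 135 ztop 0.14563841838751238 plane [ 0.013  -0.0152  0.1444] circ ((0.6459869146347046, -0.20587119460105896), 0.029691312462091446) bottom 0.1298467679583826
  tip 9 ((0.6520838141441345, -0.22313186526298523), 0.003980847541242838) [ 0.65233376 -0.22332381  0.07573219] 0.07991897242366101
```

View pics/wrist3.png

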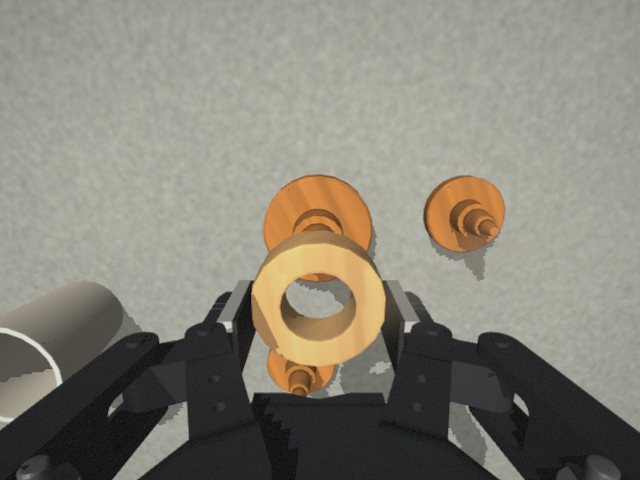

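The ring is level over the cone (hole at about (318,300), cone base at (318,227)). One more check: I'll find the cone's centre in the same wrist camera, so that calibration bias cancels.

```bash
python3 - <<'E'
from h import *
from scipy.optimize import least_squares
s=r.observe();p=s['eef_pos'];c=cam('wrist');W=cloud(c);z=W[...,2]
def edge(m,lowmax,R,g):
    e=cv2.dilate((np.nan_to_num(z,nan=9)<lowmax).astype(np.uint8),np.ones((3,3)))>0
    q=W[m&e][:,:2]; q=q[np.hypot(*(q-g).T)<R+.006]
    q=q[np.hypot(*(q-g).T)>R-.008]
    o=least_squares(lambda k:np.hypot(*(q-k[:2]).T)-k[2],[*g,R],loss='soft_l1',f_scale=.0005)
    print(len(q),o.x.round(4),np.abs(o.fun).mean());return o.x
g=np.array([.6492,-.2228])
near=np.hypot(W[...,0]-g[0],W[...,1]-g[1])<.06
cone=edge(near&(z>.012)&(z<.02),.007,.042,g)
ring=edge((abs(z-.1425)<.004)&near,.12,.028,p[:2])
T=Ro.from_euler('xyz',s['orientation']).inv()
print(p,'ring->cone tool',T.apply([*(cone-ring)[:2],0])*1000,'TCP->ring',T.apply([*(ring[:2]-p[:2]),0])*1000)
E
```

```text
258 [ 0.6476 -0.2236  0.0412] 0.00029981788488899673
242 [ 0.6495 -0.2185  0.0275] 0.000559662358987557
[ 0.64909081 -0.22050674  0.19999639] ring->cone tool [ 5.44435805e+00 -2.36484156e-03 -2.08834875e-01] TCP->ring [-2.01323295e+00  8.13010135e-04 -2.06168934e-01]
```

```bash
python3 - <<'E'
from h import *
from scipy.optimize import least_squares
g=np.array([.6492,-.2228])
def edge(W,m,lowmax,R,g):
    z=W[...,2]
    e=cv2.dilate((np.nan_to_num(z,nan=9)<lowmax).astype(np.uint8),np.ones((3,3)))>0
    q=W[m&e][:,:2]; d=np.hypot(*(q-g).T);q=q[(d<R+.006)&(d>R-.006)]
    return least_squares(lambda k:np.hypot(*(q-k).T)-R+.0005,g,loss='soft_l1',f_scale=.0005).x
for i in range(6):
    c=cam('wrist');s=r.observe();p=s['eef_pos'];W=cloud(c);z=W[...,2]
    near=np.hypot(W[...,0]-g[0],W[...,1]-g[1])<.06
    m=(abs(z-.143)<.006)&near
    ring=edge(W,m,.12,.028,p[:2]);me=np.array(cv2.minEnclosingCircle(W[m&(z>.14)][:,:2].astype(np.float32))[0])
    cone=edge(W,near&(z>.012)&(z<.02),.007,.042,g)
    T=Ro.from_euler('xyz',s['orientation']).inv()
    f=lambda v:(T.apply([*v,0])*1000).round(1)[[0,2]]
    print(p.round(4),'ring',ring.round(4),me.round(4),'cone',cone.round(4),'r->c',f(cone-ring),f(cone-me))
np.save('x.npy',0)
E
```

```text
[ 0.6491 -0.2206  0.2002] ring [ 0.6496 -0.2187] [ 0.6508 -0.2155] cone [ 0.6475 -0.2238] r->c [ 5.6 -0.3] [ 8.9 -0.4]
[ 0.6491 -0.2208  0.2002] ring [ 0.6496 -0.2187] [ 0.6507 -0.2156] cone [ 0.6475 -0.2238] r->c [ 5.5 -0.3] [ 8.8 -0.4]
[ 0.649  -0.221   0.2001] ring [ 0.6496 -0.219 ] [ 0.6508 -0.2156] cone [ 0.6476 -0.2238] r->c [ 5.2 -0.3] [ 8.9 -0.4]
[ 0.649  -0.2212  0.2   ] ring [ 0.6495 -0.2191] [ 0.6508 -0.216 ] cone [ 0.6476 -0.2238] r->c [ 5.1 -0.3] [ 8.5 -0.5]
[ 0.649  -0.2213  0.2   ] ring [ 0.6495 -0.2192] [ 0.6506 -0.2162] cone [ 0.6476 -0.2238] r->c [ 5.  -0.3] [ 8.2 -0.5]
[ 0.649  -0.2214  0.1999] ring [ 0.6495 -0.2194] [ 0.6507 -0.2162] cone [ 0.6475 -0.2238] r->c [ 4.8 -0.4] [ 8.3 -0.5]
```

The arm was still settling, and the estimates put the ring 1.3–3 mm behind the TCP along tool x. I'll aim with a 2 mm offset and lower the ring until the tip is through.

```bash
python3 -c "
from h import *
to(.6486,-.2247,.14,-np.pi/2-.3306)"
```

```text
t 13.2 pos [ 0.649  -0.2214  0.1999] [-1.5705e+00 -1.0000e-04 -1.8986e+00] F [0.8 0.1 0.6] w 0.0532
[0.016 0.3   0.004] [-0.     0.001  0.   ]
```

Request:
move_arm(
  slide=[
    [0.013, 0.02, 0.003],
    [0.013, 0.06, 0.003],
    [0.013, 0.1, 0.003],
    [0.013, 0.14, 0.003],
    [0.013, 0.18, 0.003],
    [0.013, 0.22, 0.003],
    [0.013, 0.26, 0.003],
    [0.013, 0.29, 0.003],
    [0.013, 0.3, 0.003],
    [0.013, 0.3, 0.003],
  ],
  turn=[
    [0, 0, 0],
    [0, 0, 0],
    [0, 0, 0],
    [0, 0, 0],
    [0, 0, 0],
    [0, 0, 0],
    [0, 0, 0],
    [0, 0, 0],
    [0, 0, 0],
    [0, 0, 0],
  ],
  claw=[-1, -1, -1, -1, -1, -1, -1, -1, -1, -1],
)

```text
time_s: 14.45
eef_pos: [0.6487, -0.2241, 0.1398]
orientation: [-1.571, 0.0, -1.899]
wrist_force: [-0.5, -0.3, -0.4]
gripper_width: 0.0537
```

```bash
python3 - <<'E'
from h import *
c=cam('wrist');to(.6486,-.2247,.112,-np.pi/2-.3306)
s=cam('scene')
a=c['frame'][200:400,220:420,::-1];b=s['frame'][290:370,210:290,::-1]
cv2.imwrite('pics/c4.png',np.hstack([cv2.resize(a,(400,400)),cv2.resize(b,(400,400),interpolation=cv2.INTER_CUBIC)]))
W=cloud(c);z=W[...,2];p=r.observe()['eef_pos']
near=np.hypot(W[...,0]-.649,W[...,1]+.223)<.012
m=near&(z>.062)&(z<.082);print('tip pts',m.sum(),W[m].mean(0),z[m].max(),p)
E
```

```text
t 14.5 pos [ 0.6488 -0.2241  0.14  ] [-1.5704 -0.     -1.8988] F [-0.3  0.5  0.3] w 0.0535
[ 0.003  0.14  -0.   ] [-0.     0.001  0.   ]
tip pts 976 [ 0.64856773 -0.22141539  0.07129573] 0.07816057089604779 [ 0.64884124 -0.2241817   0.14004898]
```

View pics/c4.png

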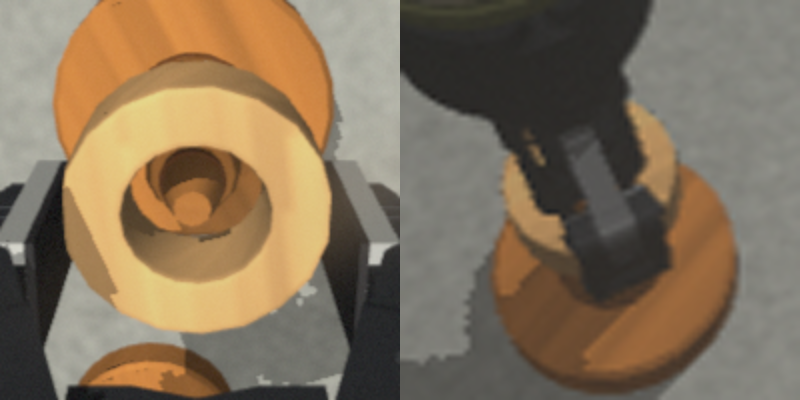

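The tip is inside the hole, at about (193,209) in the left crop against a hole centre of (196,215), so it's centred within about 1 mm. I'll lower to just above the seat.

Request:
move_arm(
  slide=[
    [0.003, 0.01, 0],
    [0.003, 0.025, 0],
    [0.003, 0.04, 0],
    [0.003, 0.055, 0],
    [0.003, 0.07, 0],
    [0.003, 0.085, 0],
    [0.003, 0.1, 0],
    [0.003, 0.11, 0],
    [0.003, 0.12, 0],
    [0.003, 0.12, 0],
  ],
  turn=[
    [0, 0, 0],
    [0, 0, 0],
    [0, 0, 0],
    [0, 0, 0],
    [0, 0, 0],
    [0, 0, 0],
    [0, 0, 0],
    [0, 0, 0],
    [0, 0, 0],
    [0, 0, 0],
  ],
  claw=[-1, -1, -1, -1, -1, -1, -1, -1, -1, -1],
)

```text
time_s: 15.8
eef_pos: [0.6484, -0.2247, 0.1155]
orientation: [-1.571, -0.0, -1.899]
wrist_force: [-0.9, 0.3, -0.4]
gripper_width: 0.0536
```

No contact yet. I'll go down in fine steps until it touches.

Request:
move_arm(
  slide=[
    [0, 0.003, 0],
    [0, 0.006, 0],
    [0, 0.009, 0],
    [0, 0.012, 0],
    [0, 0.012, 0],
    [0, 0.012, 0],
    [0, 0.012, 0],
    [0, 0.012, 0],
    [0, 0.012, 0],
    [0, 0.012, 0],
  ],
  turn=[
    [0, 0, 0],
    [0, 0, 0],
    [0, 0, 0],
    [0, 0, 0],
    [0, 0, 0],
    [0, 0, 0],
    [0, 0, 0],
    [0, 0, 0],
    [0, 0, 0],
    [0, 0, 0],
  ],
  claw=[-1, -1, -1, -1, -1, -1, -1, -1, -1, -1],
)

```text
time_s: 17.05
eef_pos: [0.6485, -0.2247, 0.1138]
orientation: [-1.571, -0.0, -1.899]
wrist_force: [-2.7, 0.5, 5.9]
gripper_width: 0.0538
```

There's contact at 5.9 N upward, at the expected seat height. I'll release.

Request:
move_arm(
  slide=[
    [0, 0, 0],
    [0, 0, 0],
    [0, 0, 0],
    [0, 0, 0],
    [0, 0, 0],
    [0, 0, 0],
    [0, 0, 0],
    [0, 0, 0],
    [0, 0, 0],
    [0, 0, 0],
  ],
  turn=[
    [0, 0, 0],
    [0, 0, 0],
    [0, 0, 0],
    [0, 0, 0],
    [0, 0, 0],
    [0, 0, 0],
    [0, 0, 0],
    [0, 0, 0],
    [0, 0, 0],
    [0, 0, 0],
  ],
  claw=[0.3, 0.4, 0.5, 0.6, 0.7, 0.7, 0.7, 0.7, 0.7, 0.7],
)

```text
time_s: 18.3
eef_pos: [0.6485, -0.2247, 0.1133]
orientation: [-1.571, -0.0, -1.899]
wrist_force: [-0.1, 0.8, 0.2]
gripper_width: 0.0727
```

```bash
cat > chk.py <<'E'
from h import *
import sys
n=sys.argv[1]
c=cam('wrist');s=cam('scene');st=r.observe();print(st['time_s'],st['eef_pos'],st['wrist_force'],st['gripper_width'])
a=c['frame'][100:400,120:520,::-1];b=s['frame'][285:375,205:295,::-1]
cv2.imwrite('pics/%s.png'%n,np.hstack([cv2.resize(a,(400,300)),cv2.resize(b,(300,300),interpolation=cv2.INTER_CUBIC)]))
for k,d in(('wrist',c),('scene',s),('top',cam('top'))):
    W=cloud(d);z=W[...,2];D=np.hypot(W[...,0]-.6492,W[...,1]+.2228)
    m=(D>.016)&(D<.033)&(z>.05)&(z<.075)
    q=W[m]
    if len(q)>20:
        K=np.linalg.lstsq(np.c_[q[:,:2]-[.6492,-.2228],np.ones(len(q))],q[:,2],rcond=None)[0]
        print(k,len(q),'slope',K.round(3),'z med',np.median(q[:,2]),'circ',cv2.minEnclosingCircle(q[:,:2].astype(np.float32)))
E
python3 chk.py c5
```

```text
18.4 [ 0.64846541 -0.22473586  0.11332804] [-0.43828623  0.56321941  0.66595858] 0.0726028864105309
wrist 9292 slope [-0.006 -0.018  0.057] z med 0.057544048994990195 circ ((0.6487396359443665, -0.22304126620292664), 0.028149107471108437)
scene 214 slope [-0.047  0.018  0.057] z med 0.05652566204255961 circ ((0.6496030688285828, -0.22286386787891388), 0.028113028034567833)
top 138 slope [-0.001 -0.125  0.06 ] z med 0.05789936900402256 circ ((0.6512984037399292, -0.2108735740184784), 0.02433358132839203)
```

View pics/c5.png

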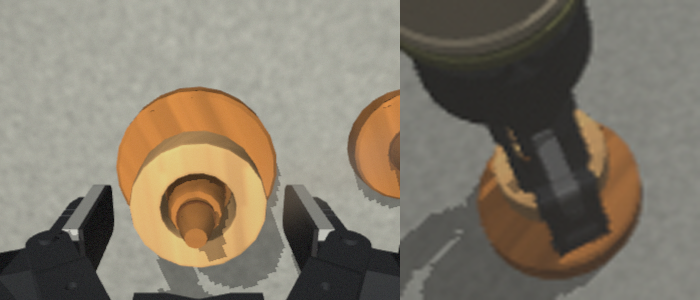

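The ring sits flat: its top is at about 57–58 mm, centred on the cone, and both fingers are clear of it. I'll retreat straight up.

Request:
move_arm(
  slide=[
    [0, -0.05, 0],
    [0, -0.12, 0],
    [0, -0.2, 0],
    [0, -0.3, 0],
    [0, -0.4, 0],
    [0, -0.5, 0],
    [0, -0.6, 0],
    [0, -0.65, 0],
    [0, -0.65, 0],
    [0, -0.65, 0],
  ],
  turn=[
    [0, 0, 0],
    [0, 0, 0],
    [0, 0, 0],
    [0, 0, 0],
    [0, 0, 0],
    [0, 0, 0],
    [0, 0, 0],
    [0, 0, 0],
    [0, 0, 0],
    [0, 0, 0],
  ],
  claw=[0.7, 0.7, 0.7, 0.7, 0.7, 0.7, 0.7, 0.7, 0.7, 0.7],
)

```text
time_s: 19.7
eef_pos: [0.6482, -0.2246, 0.2424]
orientation: [-1.572, -0.0, -1.899]
wrist_force: [-0.6, 0.6, -0.5]
gripper_width: 0.0723
```

```bash
python3 chk.py c6; python3 -c "
from h import *
W=cloud(cam('top'))
for n,x,y in(('wide',.6644,.0642),('narrow',.4597,.0294)):
    m=(np.hypot(W[...,0]-x,W[...,1]-y)<.045)&(W[...,2]>.014)&(W[...,2]<.03);print(n,cv2.minEnclosingCircle(W[m][:,:2].astype(np.float32)))"
```

```text
19.8 [ 0.64814353 -0.22465856  0.24229514] [ 0.04727359  0.5270476  -1.55725937] 0.07260017692596532
wrist 2733 slope [-0.003 -0.009  0.057] z med 0.05754721464821089 circ ((0.6486616134643555, -0.2232929915189743), 0.028054121881723404)
scene 548 slope [-0.024  0.01   0.056] z med 0.056553689531586765 circ ((0.650053858757019, -0.22280141711235046), 0.028214652091264725)
top 325 slope [-0.003 -0.016  0.058] z med 0.05805353399188841 circ ((0.6511685848236084, -0.2211618423461914), 0.028248758986592293)
wide ((0.6642944812774658, 0.06397395581007004), 0.027868032455444336)
narrow ((0.4597897529602051, 0.029286103323101997), 0.02785889245569706)
```

View pics/c6.png

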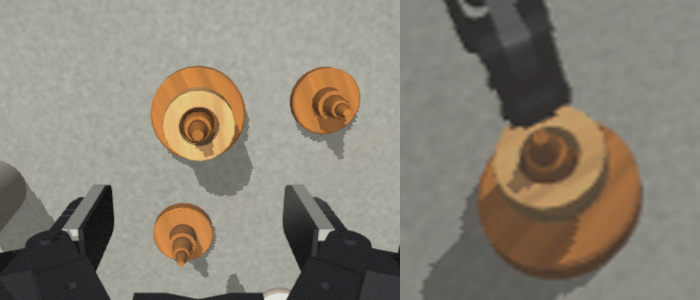

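The ring lies flat on the middle step, and the robot is well clear of it. I'm handing in.

```bash
python3 -c "
from h import *
print(r.close_job())"
```

```text
the job is handed in; nothing more can be done
None
```

The middle-hole ring is lying flat on the middle step of the large (78 mm) cone, and I handed the job in at about 20 s of the 38 s allowed.

I gripped the ring, carried it over and checked that the tip was in its hole. I then lowered it until it stopped on the step, with about 6 N of contact, let go and backed straight up.

- **Seating:** after the retreat, the ring's top measured 56.6–58.1 mm across the three cameras, against an expected 58 mm. The fitted tilt was 0.01–0.03, and the ring was centred on the cone within about 2 mm.
- **Other rings:** the wide and narrow rings are where they were, with measured shifts under 0.3 mm.
- **Disagreements:** the cameras differed by about 1–3 mm in position. The wrist view before insertion put the ring 3–5 mm off the cone, partly because the arm was still settling. I moved the aim point 2 mm to allow for this, and the view with the tip in the hole showed it centred.
- **Force:** as the fingers closed on the ring, the wrist force read about 20 N in total, well under the 120 N limit. It returned to near zero once the ring was lifted.

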